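# Gauge the pocket depth and clamp the slide

### The job

Measure how deep the pocket of the sloping packing gauge is: take the plunger by its wooden knob and slide it gently down its slope until its foot rests on the packing at the bottom, whose height you must feel for. Leave it there, touching, and only then swing the clamp lever fully round to its stop, away from you, so that the slide is locked at that depth. Do not knock the tin, clip and marker round the gauge out of place.

Things in the scene. Friction and masses are not known exactly. Their poses are not given: they have to be found in the camera images.
- gauge: fixed sloping packing gauge on a 250x210x12 mm base plate; origin under the plate's centre on the worktop, +x away from the robot, z up. Its slide slopes 35 deg from vertical, top leaning toward -x (the robot). A wooden shelf (underside 316 mm up, x from -39 to 131 mm, y from -110 to 46 mm) hangs over it, so the knob must be taken with the tool leaning along the slide
- pocket: open square metal pocket, 56 mm outside, 44 mm inside, walls 6 mm, fixed below the slide; origin on the slide's line, z points up along the slide's line (35 deg from vertical), the mouth is at z = +70 mm. The packing inside is at an unknown height between z = 16 and 44 mm: it is found by touch
- plunger: steel rod, 10 mm thick, with a wooden knob at the top and a sprung foot at the bottom; origin at the foot's sole, z up along the slide's line. It slides at most 70 mm down from its top stop against about 2.5 N drag, less its own weight (1.3 N), and stays where left. The foot gives 6 mm at 0.6 N/mm, then is hard. It meets the packing 34 to 62 mm below the top stop
- knob (a point): centre of the plunger's round wooden knob, 30 mm across and 40 mm long along the slide; z points up along the slide's line, x away from the robot and up, y level to the left; at its lowest it is 28 mm above the lever's arm
- lever_handle (a point): centre of the upright black handle of the clamp lever, a round pin 16 mm across that stands 43 mm along the slide's direction (z), this point 22 mm above its lower end on the lever's arm; it runs on a 100 mm radius about point lever_pivot, 85 to 120 mm to the left of the slide. It takes about 2 N to move, rising to about 10 N from 0.6 to 0.95 rad where the cam bites
- lever_pivot (a point): point on the lever's pivot axis, 22 mm left of the slide's line, level along the slide with point lever_handle; fixed to the gauge. The axis runs parallel to the slide
- clamp (a joint): clamp lever angle: 0 = open (handle toward the robot), 1.10 rad = at its stop and locked (handle swung away from the robot and up the slope, clockwise seen from the knob's end: the pivot-to-handle line turns from the gauge's -x,+y side towards +y and past it). Starts at 0 to 0.2, stays where left; the cam reaches the rod at 0.6 and then holds it
- clip_a: black binder clip, 26x50x35 mm, on the gauge's base plate, a bystander; origin at the centre of its underside
- marker: marker pen, 17x135x16 mm, lying on the worktop at the left of the gauge, a bystander; origin at the centre of its underside
- tin_near: ink tin, 71 mm across and 51 mm high, on the worktop at the right of the gauge, a bystander; origin at the centre of its underside

How it is judged:
By the outcome, as a careful person would: the job done as asked, in the order asked, and still so for the second after the job is handed in, with the robot touching nothing.
It also fails if it takes over 66 s, if anything falls off the work surface, if the arm or the gripper's body presses on something with over 40 N, if the wrist force passes 120 N, or if a joint passes its speed limit or range.

### The arm

A 7-joint arm with a two-finger parallel gripper is mounted at the origin on a cart in front of the work surface, level with it; the furniture and walls round the work are solid. World frame = base frame: x ahead of the robot, y to its left, z up, the work surface at z = 0. Lengths are in m, angles in rad, forces in N, time in s.
With the tool pointing down it reaches from about 0.425 to 0.95 m from the base axis. Payload 4.7 kg.
Tool frame: the origin (TCP) lies at the very end of the fingers, on their centre line; the grasp point (between the pads) lies 19 mm behind it; z points along the fingers, y is the direction in which the jaws open and shut (so a half turn about z gives the same grasp; the last joint's range is limited). The gripper opens to 87 mm and grips with 3 to 60 N. Pads are 19 mm wide; open, the fingers measure 117 mm over their backs; the gripper's body (75 mm by 190 mm) begins 51 mm behind the grasp point.
Start: joints at [-1.281, 0.469, -0.049, 1.532, 0.024, 1.141, -0.082], TCP at [0.212, 0.641, 0.223] pointing down, gripper open.
Joint ranges: [-2.59, 2.59], [-0.33, 1.99], [-1.39, 1.29], [0.1, 2.45], [-1.04, 4.18], [0.21, 1.99], [-2.66, 2.66]. Speed limits (rad/s): [2.57, 2.57, 3.14, 3.14, 3.14, 3.14, 3.14].

### API

Orientations are given as a unit quaternion [w, x, y, z].
In Python, from rig import move_pose, move_linear, move_joints, move_gripper, pause, inverse_kinematics, get_obs, camera, IKError, hand_in gives the robot as it stands. Calls block until the motion is done:
- move_pose(position, orientation): joint-space move of the TCP to a pose.
- move_linear(position, velocity=0.15, ori=None, threshold=None): straight line of the TCP; ori=None keeps the orientation; velocity is the mean speed in m/s. With threshold (N) it stops when the force on the tool has changed by that much, and returns True; else False.
- move_joints(angles): joint-space move.
- move_gripper(opening): opening from 0.0 (shut) to 1.0 (fully open); the grip force is fixed at half the most; returns when the fingers have stopped.
- pause(seconds).
- inverse_kinematics(position, orientation): joint angles nearest the present ones, or None.
- get_obs(): the state.
- camera(name): name is "scene" or "top"; returns a dict with "image" (384x512x3 uint8, red, green, blue), "camera_matrix" (3x3 intrinsics, pixels), "k1" (the pictures are not rectified: a ray, as slopes to the right and down, at radius r is drawn at 1 + k1 r^2 times it, then the intrinsics apply), "extrinsics" (4x4, takes a point from camera to world coordinates). Camera axes: x right, y down, z forward; pixel columns grow to the right and rows downward; lengths in m; the calibration is good to about 2 mm. A picture is of the moment at which its call begins. There is no depth.
A pose or a line that the arm cannot do raises IKError and nothing moves.
- hand_in(): hands the job in, once; it reports no verdict.
The state is a dict: "time_s": time; "qpos": joint angles; "joint_vel": joint speeds; "effort": joint torques, N m; "eef_pos": TCP position; "eef_rot": TCP orientation; "contact_force": force on the tool from outside, world axes, zero at the start; "torque": the same for the moment, N m; "opening": opening from 0.0 (shut) to 1.0 (fully open).
Only numpy, scipy, OpenCV 4.12 (cv2) and the standard library are available. Lean on these libraries where they do the work, as an engineer would, in place of code of your own. Each camera call takes 0.05 s, during which the arm holds its last target. There are 200 camera calls.

## Working session

There is one attempt and no reset: what is moved stays moved. The work goes in short steps, each a Python script; the robot and the scene stay as the last script left them, time stands still between calls to the robot, and variables do not carry over. Pictures are saved under pics/ and viewed, about 8 in all and at most 12, crops included, and the job is handed in when it is done.

```bash
ls; mkdir -p pics
python3 - <<'E'
from rig import *
import cv2,numpy as np
for n in("scene","top"):
    c=camera(n); np.savez(f"pics/{n}0.npz",**c)
    cv2.imwrite(f"pics/{n}0.png",cv2.resize(c["image"][:,:,::-1],(800,600),interpolation=cv2.INTER_CUBIC))
    print(n,c["camera_matrix"].tolist(),c["k1"],np.round(c["extrinsics"],4).tolist())
o=get_obs();print(o["time_s"],o["eef_pos"],o["eef_rot"],o["opening"])
E
```

```text
pics
scene [[476.5945563768255, 0.0, 247.50540471604234], [0.0, 476.5945563768255, 188.35085103571848], [0.0, 0.0, 1.0]] -0.04028112925587242 [[0.8578, -0.3719, 0.3548, 0.234], [-0.514, -0.6175, 0.5954, -0.5615], [-0.0023, -0.6931, -0.7208, 0.8517], [0.0, 0.0, 0.0, 1.0]]
top [[417.76324644970407, 0.0, 250.0439598062552], [0.0, 417.76324644970407, 191.2049316657913], [0.0, 0.0, 1.0]] 0.022163130517877983 [[-0.0056, -0.9906, 0.1363, 0.4473], [-0.9999, 0.0073, 0.0119, 0.0162], [-0.0128, -0.1362, -0.9906, 1.1423], [0.0, 0.0, 0.0, 1.0]]
0.1 [0.21136681 0.64050227 0.22158122] [-1.12518854e-04  1.58686401e-01  9.87328642e-01 -8.75175740e-04] 1.001827104124904
```

View pics/scene0.png

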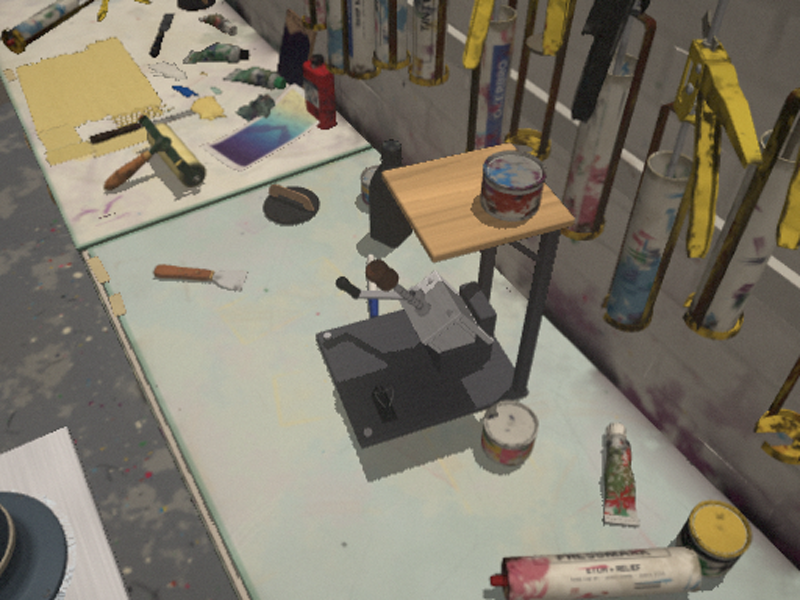

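View pics/top0.png

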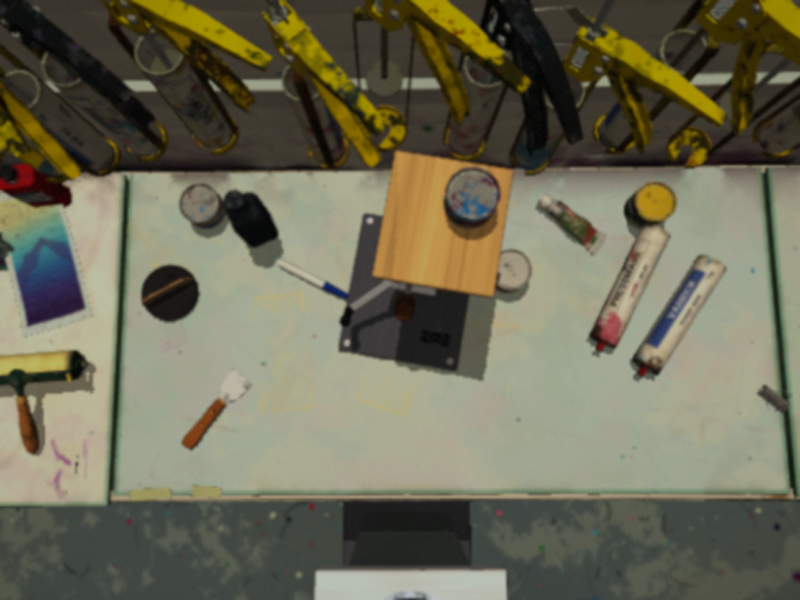

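The scene view shows the gauge with its knob at about (380,273) and the lever handle at (347,287). The top view shows the knob at (404,307), the handle at (346,315) and plate corners at (370,215), (342,350) and (458,368). Next: enlarged crops.

Run:
```python
import cv2,numpy as np
s=np.load("pics/scene0.npz")["image"][:,:,::-1];t=np.load("pics/top0.npz")["image"][:,:,::-1]
def up(a,f): 
    b=cv2.resize(a,None,fx=f,fy=f,interpolation=cv2.INTER_CUBIC); return cv2.convertScaleAbs(b,alpha=1.5,beta=15)
cv2.imwrite("pics/sc.png",up(s[155:295,195:355],5))   # 800x700 -> 
cv2.imwrite("pics/sc.png",up(s[160:280,200:360],5))
cv2.imwrite("pics/tc.png",up(t[125:245,205:345],5))
```

```text
(no output)
```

View pics/sc.png

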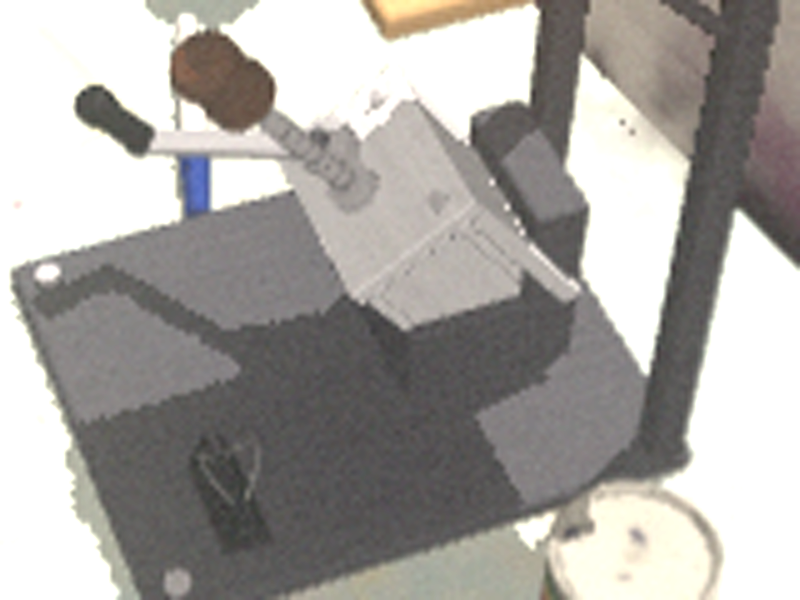

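View pics/tc.png

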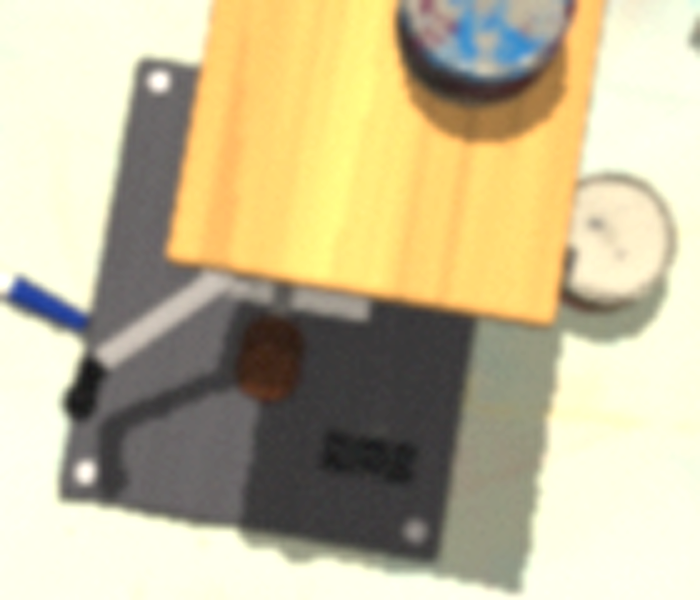

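The scene crop shows the knob lobes centred near (224,80) and the handle running (98,105)–(140,135), with plate screws at (47,272) and (177,582). The top crop shows the knob at (269,358), the handle at (83,390), plate corners (137,60), (62,498) and (437,560), and the clip at (370,455).

```bash
cat > h.py <<'E'
import numpy as np
from scipy.optimize import least_squares
from scipy.spatial.transform import Rotation as R
def load(n,tag="0"): return dict(np.load(f"pics/{n}{tag}.npz"))
def proj(c,P):
    E=c["extrinsics"];p=(np.atleast_2d(P)-E[:3,3])@E[:3,:3]
    s=p[:,:2]/p[:,2:];s=s*(1+c["k1"]*(s**2).sum(1,keepdims=True));K=c["camera_matrix"]
    return s*[K[0,0],K[1,1]]+[K[0,2],K[1,2]]
def crop(xy,o,f=5): return (np.array(xy,float)+.5)/f-.5+o
def tri(cs,ps,x0=(.5,0,.2)):
    r=least_squares(lambda P:np.concatenate([proj(c,P)[0]-p for c,p in zip(cs,ps)]),x0)
    return r.x,r.fun
E
python3 - <<'E'
from h import *
S,T=load("scene"),load("top")
s=lambda p:crop(p,[200,160]); t=lambda p:crop(p,[205,125])
tp=t([(137,60),(62,498),(437,560)]); tc=np.array([[.125,.105],[-.125,.105],[-.125,-.105]])
def world(q,p):
    c,sn=np.cos(q[2]),np.sin(q[2]); p=np.asarray(p,float)
    return np.c_[q[0]+c*p[:,0]-sn*p[:,1],q[1]+sn*p[:,0]+c*p[:,1],p[:,2]]
sp=s([(12,270)])
c3=np.c_[tc,np.full(3,.012)]
f=lambda q:np.concatenate([(proj(T,world(q,c3))-tp).ravel(),(proj(S,world(q,c3[1:2]))-sp).ravel()])
r=least_squares(f,[.5,0,0]);q=r.x;print("gauge",q,np.degrees(q[2]),r.fun.round(1))
def back(P): 
    c,sn=np.cos(q[2]),np.sin(q[2]);d=P-np.r_[q[:2],0];return np.r_[c*d[0]+sn*d[1],-sn*d[0]+c*d[1],d[2]]
for n,a,b in [("knob",(224,80),(269,358)),("handle",(118,120),(85,387)),("htop",(98,103),(78,403)),("hbot",(143,138),(93,370))]:
    P,e=tri([S,T],[s(a),t(b)]);print(n,P.round(4),"gauge",back(P).round(4),e.round(1))
for n,a,z in[("clip",(370,455),.03),("screwNL",(84,471),.012),("screwNR",(415,530),.012),("tin",(615,240),.051)]:
    P=least_squares(lambda v:proj(T,np.r_[v,z])[0]-t(a),[.5,0]).x;print(n,back(np.r_[P,z]).round(4))
sh=world(q,[(-.039,.046,.316),(-.039,-.110,.316),(-.039,.046,.33),(-.039,-.110,.33)]);print("shelf top-crop px",((proj(T,sh)-[205,125])*5).round())
E
```

```text
gauge [ 0.61907677 -0.00385423 -0.16898648] -9.682212111847237 [ 0.2 -1.2 -0.4 -0.   1.5  0.3 -1.2 -0.9]
knob [0.5659 0.0082 0.2016] gauge [-0.0544  0.003   0.2016] [-0.3  0.1  0.1 -0.3]
handle [0.5648 0.0999 0.0999] gauge [-0.0709  0.0932  0.0999] [-0.3  0.1  0.1 -0.4]
htop [0.556  0.1021 0.1132] gauge [-0.08    0.0938  0.1132] [-0.6  0.1  0.2 -0.6]
hbot [0.5752 0.097  0.0855] gauge [-0.0602  0.092   0.0855] [-0.4  0.1  0.2 -0.4]
clip [-0.0765 -0.056   0.03  ]
screwNL [-0.1086  0.0947  0.012 ]
screwNR [-0.111  -0.0868  0.012 ]
tin [ 0.0551 -0.1654  0.051 ]
shelf top-crop px [[170. 264.]
 [556. 326.]
 [169. 258.]
 [561. 321.]]
```

```bash
cat >> h.py <<'E'
Q=np.array([0.61908,-0.00385,-0.16899])
G=R.from_euler("z",Q[2])
u=G.apply([-np.sin(np.radians(35)),0,np.cos(np.radians(35))])
xs=G.apply([np.cos(np.radians(35)),0,np.sin(np.radians(35))])
ys=G.apply([0,1,0])
KNOB=np.array([.5659,.0082,.2016]); HAND=np.array([.5648,.0999,.0999])
PIV=KNOB+u*((HAND-KNOB)@u)+ys*.022
def ori(yd):  # tool z=-u, tool y = yd
    z=-u; M=np.c_[np.cross(yd,z),yd,z]; q=R.from_matrix(M).as_quat(); return np.r_[q[3],q[:3]]
def tcp(g): return g-u*.019      # grasp point -> TCP
def hpos(a): # handle at angle phi from ys toward -xs
    return PIV+.1*(ys*np.cos(a)-xs*np.sin(a))
def ydir(b): return xs*np.cos(b)+ys*np.sin(b)
E
python3 - <<'E'
from h import *
from rig import *
print("phi",np.arctan2(-(HAND-PIV)@xs,(HAND-PIV)@ys),np.linalg.norm(HAND-PIV))
for n,p,o in [("k+",KNOB+u*.12,ori(ys)),("k+",KNOB+u*.12,ori(-ys)),("kl",KNOB-u*.06,ori(ys)),("kl",KNOB-u*.06,ori(-ys))]+[(f"h{a} {s}",hpos(a)+u*h,ori(s*ydir(max(a,.12)))) for s in(1,-1) for a,h in((.81,.1),(.81,.008),(.3,.008),(-.25,.008),(-.25,.1))]:
    q=inverse_kinematics(tcp(p),o);print(n,None if q is None else np.round(q,2))
E
```

```text
phi 0.8114217879688197 0.09907322530490123
k+ [-0.89 -0.18  0.55  2.27  0.71  0.59  0.57]
k+ [-0.21 -0.11 -0.05  2.24  0.51  0.51 -2.39]
kl [-0.13  0.28 -0.05  2.22  1.32  0.21 -0.02]
kl None
h0.81 1 [-0.9   0.13  0.44  2.35  1.07  0.34 -0.81]
h0.81 1 [-0.44  0.35  0.02  2.3   1.66  0.32 -1.36]
h0.3 1 [-0.57  0.35  0.18  2.2   1.3   0.28 -1.52]
h-0.25 1 [-0.64  0.36  0.33  2.09  0.84  0.25 -1.2 ]
h-0.25 1 [-0.85  0.17  0.46  2.13  0.65  0.41 -1.01]
h0.81 -1 [-0.47  0.13 -0.03  2.33  1.14  0.41  2.26]
h0.81 -1 [-0.45  0.35  0.03  2.3   1.67  0.32  1.78]
h0.3 -1 [-0.53  0.35  0.13  2.19  1.32  0.29  1.61]
h-0.25 -1 [-0.46  0.35  0.09  2.08  1.02  0.32  1.79]
h-0.25 -1 [-0.5   0.17  0.07  2.11  0.79  0.46  2.01]
```

```bash
cat >> h.py <<'E'
def oril(yd,lean=0.): # extra rotation about ys: +lean => tool more vertical
    q=ori(yd); r=R.from_rotvec(ys*lean)*R.from_quat(np.r_[q[1:],q[0]]); q=r.as_quat(); return np.r_[q[3],q[:3]]
def tz(o): return R.from_quat(np.r_[o[1:],o[0]]).apply([0,0,1])
E
python3 - <<'E'
from h import *
from rig import *
o=ori(ys)
move_pose([.40,.25,.40],o); print(get_obs()["time_s"])
move_pose(tcp(KNOB+u*.10),o)
ob=get_obs();print(ob["time_s"],ob["qpos"].round(2),(ob["eef_pos"]-tcp(KNOB+u*.10)).round(4),ob["contact_force"])
for l in(-.12,-.06,0,.06,.12):
    oo=oril(ys,l)
    for d in(0,.04,.066):
        q=inverse_kinematics(KNOB-u*d+tz(oo)*.019,oo);print(l,d,tz(oo).round(2),None if q is None else np.round(q,2))
c=camera("scene");np.savez("pics/scene1.npz",**c)
import cv2;cv2.imwrite("pics/s1.png",cv2.convertScaleAbs(cv2.resize(c["image"][100:250,180:380,::-1],(800,600),interpolation=cv2.INTER_CUBIC),alpha=1.4,beta=10))
E
```

```text
1.7917
2.925 [-1.07 -0.17  0.74  2.28  0.78  0.55  0.52] [0.0006 0.0016 0.0008] [-0.15453115 -0.09490831  0.68608224]
-0.12 0 [ 0.66 -0.11 -0.74] [-0.18  0.15 -0.05  2.32  1.63  0.27 -0.36]
-0.12 0.04 [ 0.66 -0.11 -0.74] [ 0.01  0.25 -0.24  2.3   1.89  0.32 -0.59]
-0.12 0.066 [ 0.66 -0.11 -0.74] [ 0.18  0.33 -0.42  2.27  1.96  0.39 -0.63]
-0.06 0 [ 0.61 -0.1  -0.78] [-0.34  0.14  0.14  2.29  1.23  0.22  0.04]
-0.06 0.04 [ 0.61 -0.1  -0.78] [-0.15  0.24 -0.05  2.27  1.59  0.23 -0.3 ]
-0.06 0.066 [ 0.61 -0.1  -0.78] [-0.13  0.3  -0.05  2.25  1.8   0.23 -0.5 ]
0 0 [ 0.57 -0.1  -0.82] [-0.51  0.14  0.35  2.26  0.75  0.22  0.53]
0 0.04 [ 0.57 -0.1  -0.82] [-0.14  0.24 -0.05  2.23  1.17  0.23  0.13]
0 0.066 [ 0.57 -0.1  -0.82] [ 0.04  0.31 -0.24  2.21  1.41  0.27 -0.09]
0.06 0 [ 0.52 -0.09 -0.85] [-0.76  0.16  0.64  2.24  0.26  0.25  1.02]
0.06 0.04 [ 0.52 -0.09 -0.85] [-0.34  0.24  0.21  2.2   0.6   0.21  0.69]
0.06 0.066 [ 0.52 -0.09 -0.85] [-0.11  0.3  -0.05  2.18  0.94  0.23  0.37]
0.12 0 [ 0.46 -0.08 -0.88] [-0.73  0.18  0.64  2.2   0.11  0.33  1.18]
0.12 0.04 [ 0.46 -0.08 -0.88] [-0.53  0.26  0.44  2.18  0.12  0.26  1.17]
0.12 0.066 [ 0.46 -0.08 -0.88] [-0.48  0.32  0.4   2.16  0.07  0.22  1.21]
```

View pics/s1.png

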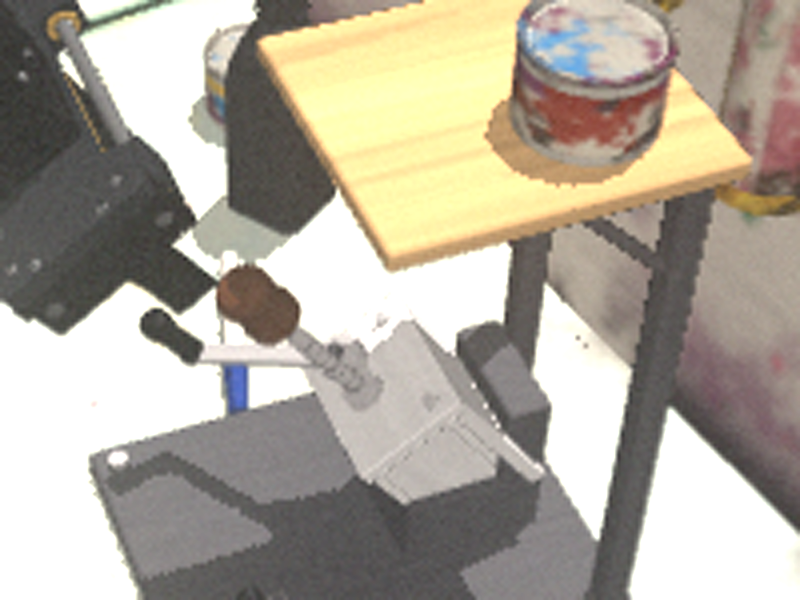

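The fingers point along the slide at the knob. I'll take a more central arm configuration, go in and grip.

Run:
```python
from h import *
from rig import *
o=ori(ys)
move_joints([-.21,-.11,-.05,2.24,.51,.51,.75])
move_linear(tcp(KNOB+u*.07),velocity=.1,ori=o)
ob=get_obs();print(ob["time_s"],ob["qpos"].round(2),(ob["eef_pos"]-tcp(KNOB+u*.07)).round(4))
t=move_linear(tcp(KNOB),velocity=.06,threshold=6)
ob=get_obs();d=ob["eef_pos"]-tcp(KNOB);print(t,ob["time_s"],ob["qpos"].round(2),"err xs,ys,u",[round(float(d@v),4) for v in(xs,ys,u)],ob["contact_force"].round(2))
move_gripper(0.0)
pause(.3)
ob=get_obs();d=ob["eef_pos"]-tcp(KNOB);print(ob["time_s"],ob["opening"]*87,"err",[round(float(d@v),4) for v in(xs,ys,u)],"F",[round(float(ob["contact_force"]@v),2) for v in(xs,ys,u)],ob["torque"].round(2))
```

```text
4.5917 [-0.19 -0.01 -0.05  2.25  0.63  0.4   0.64] [0.     0.0004 0.0001]
False 5.9083 [-0.2   0.15  0.01  2.25  0.89  0.27  0.39] err xs,ys,u [0.0002, 0.0, 0.0002] [-0.11  0.67 -0.19]
7.1833 29.605950824575704 err [-0.0, -0.001, -0.0] F [1.37, -4.18, 0.72] [-0.9   0.67 -0.65]
```

```bash
cat > desc.py <<'E'
from h import *
from rig import *
off=-.001*ys
def st(tag):
    pause(.08);f=np.zeros(3)
    ob=get_obs();d=KNOB-(ob["eef_pos"]+u*.019);F=ob["contact_force"]
    print(tag,round(ob["time_s"],2),"act %.2f"%(1e3*d@u),"F xs %.2f ys %.2f u %.2f"%tuple(F@v for v in(xs,ys,u)))
    return F@u,d@u
E
python3 - <<'E'
from desc import *
move_linear(tcp(KNOB)+off,velocity=.02);st(0)
for k in range(4,29,6):
    t=move_linear(tcp(KNOB)+off-u*k*1e-3,velocity=.03,threshold=8);f,_=st((k,t))
    if t: break
E
```

```text
0 7.52 act 0.05 F xs 0.22 ys -3.00 u -0.64
(4, False) 7.88 act 4.29 F xs 1.09 ys -2.58 u -3.79
(10, False) 8.32 act 10.19 F xs 1.23 ys -2.86 u -4.15
(16, False) 8.75 act 16.11 F xs 0.92 ys -2.75 u -4.41
(22, False) 9.18 act 22.09 F xs 0.69 ys -2.29 u -3.58
(28, False) 9.62 act 28.04 F xs 1.33 ys -4.62 u -3.47
```

Run:
```python
from desc import *
F=[]
for k in np.arange(30,49,1.5):
    t=move_linear(tcp(KNOB)+off-u*k*1e-3,velocity=.02,threshold=6);f,_=st((k,t));F.append(f)
    if t or (len(F)>3 and abs(f-np.median(F[:-1]))>2.5): break
```

```text
(np.float64(30.0), False) 9.95 act 30.04 F xs 0.77 ys -4.93 u -2.49
(np.float64(31.5), False) 10.28 act 31.56 F xs 0.79 ys -4.66 u -0.78
(np.float64(33.0), False) 10.62 act 33.11 F xs 0.89 ys -5.40 u -1.26
(np.float64(34.5), False) 10.95 act 34.61 F xs 0.91 ys -5.60 u -1.88
(np.float64(36.0), False) 11.28 act 36.10 F xs 0.24 ys -4.92 u -1.18
(np.float64(37.5), False) 11.62 act 37.62 F xs -0.01 ys -4.78 u -1.64
(np.float64(39.0), False) 11.95 act 39.11 F xs 0.04 ys -4.58 u -1.08
(np.float64(40.5), False) 12.28 act 40.63 F xs 1.68 ys -4.72 u -1.99
(np.float64(42.0), False) 12.62 act 42.12 F xs 1.22 ys -5.12 u -2.16
(np.float64(43.5), False) 12.95 act 43.63 F xs 0.14 ys -5.31 u -0.99
(np.float64(45.0), False) 13.28 act 45.13 F xs 0.16 ys -4.74 u -2.03
(np.float64(46.5), False) 13.62 act 46.62 F xs 0.57 ys -4.51 u -1.63
(np.float64(48.0), False) 13.95 act 48.12 F xs 0.92 ys -4.79 u -1.80
```

```bash
cat >> desc.py <<'E'
def sta(tag,n=8):
    L=[]
    pause(.1)
    for _ in range(n): pause(.02);ob=get_obs();L.append(ob["contact_force"])
    d=KNOB-(ob["eef_pos"]+u*.019);F=np.mean(L,0)
    print(tag,round(ob["time_s"],2),"act %.2f"%(1e3*d@u),"F xs %.2f ys %.2f u %.2f"%tuple(F@v for v in(xs,ys,u)),"sd %.2f"%np.std(np.array(L)@u))
    return F@u,d@u
def snap(n,box,name):
    import cv2
    c=camera(n);np.savez(f"pics/{n}_{name}.npz",**c);x,y,w,h=box
    cv2.imwrite(f"pics/{name}.png",cv2.convertScaleAbs(cv2.resize(c["image"][y:y+h,x:x+w,::-1],(800,600),interpolation=cv2.INTER_CUBIC),alpha=1.4,beta=10))
E
python3 - <<'E'
from desc import *
F=[sta(48)[0]]
snap("scene",(180,100,200,150),"s2")
for k in np.arange(49.5,56,1.5):
    t=move_linear(tcp(KNOB)+off-u*k*1e-3,velocity=.02,threshold=6);f,_=sta((k,t));F.append(f)
    if t or f-np.median(F[:-1])>1.4: break
E
```

```text
48 14.18 act 48.14 F xs 0.33 ys -4.95 u -1.95 sd 0.45
(np.float64(49.5), False) 14.72 act 49.59 F xs 0.36 ys -5.36 u -1.30 sd 0.34
(np.float64(51.0), False) 15.2 act 51.07 F xs 0.33 ys -4.92 u -0.67 sd 0.64
(np.float64(52.5), False) 15.68 act 52.53 F xs 0.43 ys -5.05 u -0.18 sd 0.43
(np.float64(54.0), False) 16.17 act 53.97 F xs -0.07 ys -5.44 u 0.64 sd 0.27
```

View pics/s2.png

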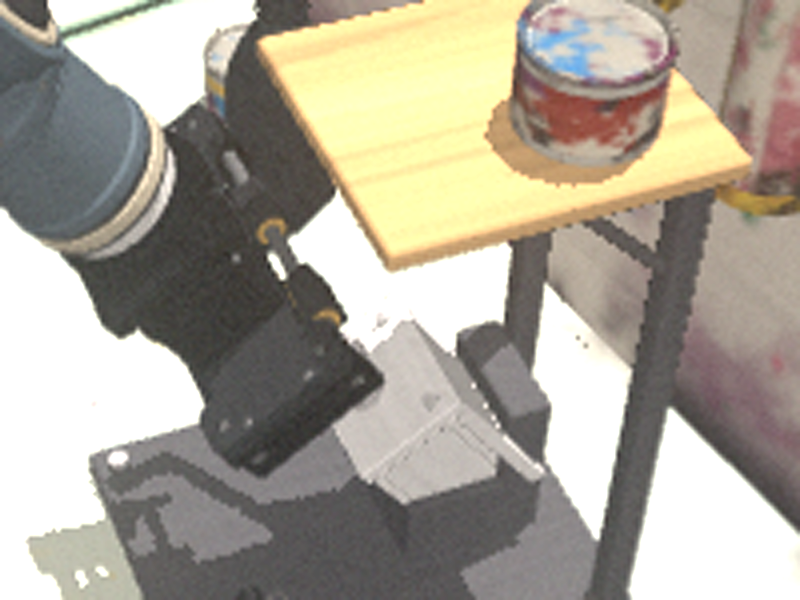

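The force along the slide sat steady at about −1.6 N, then rose linearly from about 49 mm. That is the sprung foot on the packing, now about 4–5 mm compressed and short of its 6 mm hard limit. I'll release, back out along the slide and look.

Run:
```python
from desc import *
move_gripper(1.0);st("open")
t=move_linear(tcp(KNOB-u*.054)+off+u*.14,velocity=.12);ob=get_obs();print(t,ob["time_s"],ob["qpos"].round(2))
move_pose([.42,.12,.36],ori(ys)); print(get_obs()["time_s"],get_obs()["qpos"].round(2))
snap("scene",(190,140,160,120),"s3")
P=proj(load("scene","_s3"),np.array([KNOB,KNOB-u*.049,KNOB-u*.054,hpos(.81)]));print(((P-[190,140])*5).round())
for s in(1,-1):
  for a,h in((.81,.1),(.81,.01),(.5,.01),(.2,.01),(-.1,.01),(-.25,.01),(-.25,.1)):
    q=inverse_kinematics(tcp(hpos(a)+u*h),ori(s*ydir(max(a,.12))));print(s,a,h,None if q is None else np.round(q,2))
```

```text
open 17.41 act 54.02 F xs -0.63 ys 0.31 u -0.33
False 18.725 [ 0.04 -0.03 -0.27  2.24  0.56  0.42  0.71]
19.4833 [-0.07 -0.29 -0.47  2.17  0.37  0.79  0.65]
[[270. 178.]
 [336. 231.]
 [343. 237.]
 [163. 218.]]
1 0.81 0.1 [ 0.23  0.21 -0.8   2.3   1.27  0.55 -0.96]
1 0.81 0.01 [-0.06  0.38 -0.43  2.28  1.63  0.48 -1.28]
1 0.5 0.01 [-0.04  0.39 -0.47  2.21  1.51  0.5  -1.46]
1 0.2 0.01 [ 0.01  0.4  -0.52  2.14  1.41  0.53 -1.63]
1 -0.1 0.01 [ 0.01  0.4  -0.5   2.08  1.31  0.52 -1.58]
1 -0.25 0.01 [ 0.02  0.39 -0.49  2.06  1.26  0.51 -1.51]
1 -0.25 0.1 [ 0.18  0.24 -0.7   2.08  1.02  0.6  -1.31]
-1 0.81 0.1 [-0.3   0.14 -0.22  2.32  1.17  0.43  2.24]
-1 0.81 0.01 [-0.23  0.35 -0.23  2.29  1.63  0.4   1.83]
-1 0.5 0.01 [-0.21  0.36 -0.27  2.22  1.49  0.43  1.68]
-1 0.2 0.01 [-0.22  0.36 -0.25  2.16  1.35  0.42  1.53]
-1 -0.1 0.01 [-0.18  0.36 -0.26  2.1   1.24  0.43  1.6 ]
-1 -0.25 0.01 [-0.16  0.36 -0.27  2.07  1.18  0.44  1.67]
-1 -0.25 0.1 [-0.17  0.19 -0.3   2.1   0.89  0.52  1.92]
```

View pics/s3.png

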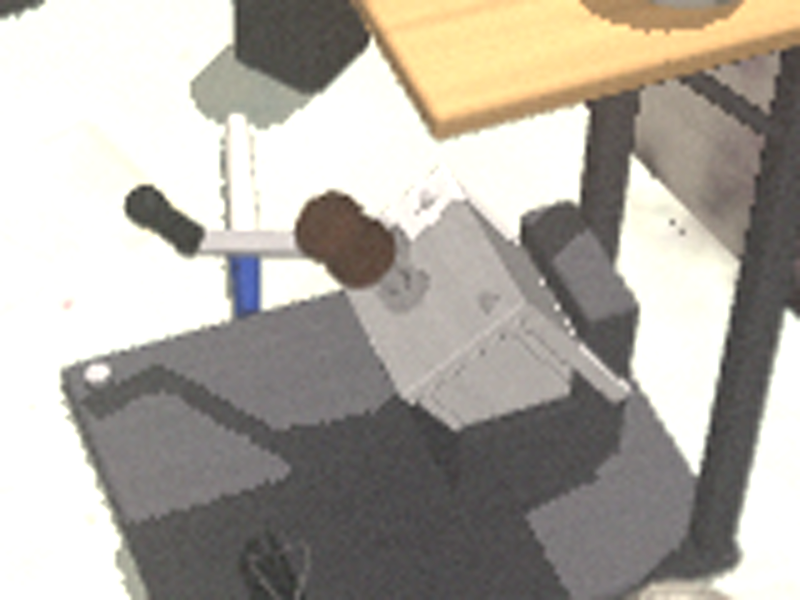

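The knob sits at (346,240), near the (343,237) predicted for 54 mm, so the plunger stayed put. The handle, centred near (168,221), hasn't moved. Now I'll straddle the handle with the jaws along the tangent and swing it.

```bash
cat >> desc.py <<'E'
def lev(a,v=.05,thr=18,h=.010):
    t=move_linear(tcp(hpos(a)+u*h),velocity=v,ori=ori(-ydir(max(a,.12))),threshold=thr)
    pause(.05);ob=get_obs();F=ob["contact_force"];tan=xs*np.cos(a)+ys*np.sin(a);rad=ys*np.cos(a)-xs*np.sin(a)
    p=ob["eef_pos"]+u*.019-PIV
    print("a %.2f"%a,t,round(ob["time_s"],2),"act a %.3f r %.4f"%(np.arctan2(-p@xs,p@ys),np.hypot(p@xs,p@ys)),"Ftan %.1f rad %.1f u %.1f"%(F@tan,F@rad,F@u),flush=True)
    return t,F@tan
E
python3 - <<'E'
from desc import *
o=ori(-ydir(.81))
move_pose(tcp(hpos(.81)+u*.10),o); print(get_obs()["time_s"],get_obs()["qpos"].round(2))
t=move_linear(tcp(hpos(.81)+u*.010),velocity=.08,threshold=6);st(t)
if not t:
    move_gripper(.33);st("closed");print(get_obs()["opening"])
    for a in(.7,.6,.5,.4):
        t,f=lev(a)
        if t: break
snap("top",(190,110,160,120),"t4")
E
```

```text
20.95 [-0.3   0.14 -0.22  2.32  1.17  0.43  2.24]
False 22.31 act 63.46 F xs -0.15 ys 0.88 u -0.45
closed 23.56 act 63.84 F xs 0.40 ys 0.62 u 0.47
0.332955506481637
a 0.70 False 23.98 act a 0.701 r 0.1000 Ftan -0.2 rad -0.5 u -0.8
a 0.60 False 24.38 act a 0.601 r 0.0999 Ftan 0.1 rad -0.5 u 0.3
a 0.50 False 24.77 act a 0.499 r 0.1000 Ftan 0.3 rad -0.3 u -0.3
a 0.40 False 25.18 act a 0.400 r 0.1000 Ftan -0.3 rad -0.1 u 0.1
```

View pics/t4.png

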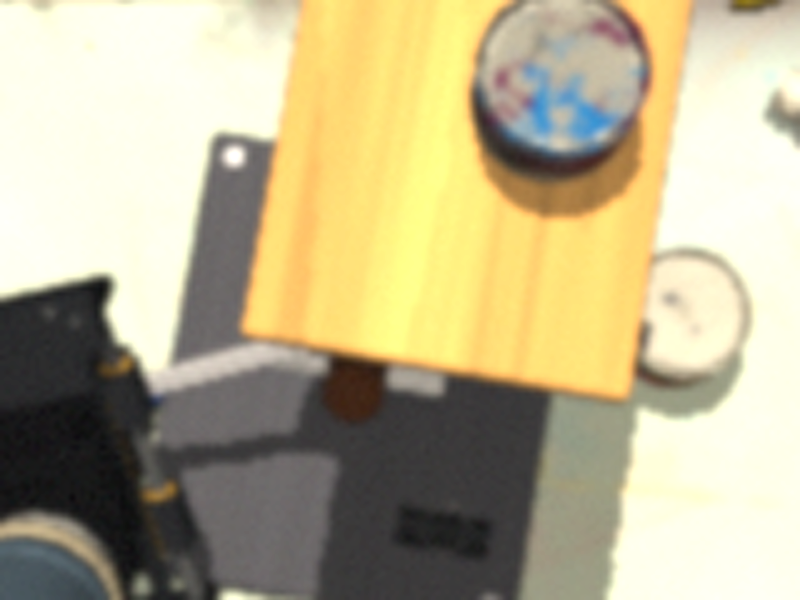

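The lever arm has turned with the gripper, running from (320,360) to (150,385). Knob, clip and tin are unmoved. Continuing to the stop.

Run:
```python
from desc import *
for a in(.3,.2,.1,0,-.08,-.14,-.18,-.21,-.24,-.27,-.30,-.33,-.36):
    t,f=lev(a,v=.04,thr=25)
    if t or (a<-.15 and f<-25): break
```

```text
a 0.30 False 25.68 act a 0.298 r 0.1000 Ftan -0.2 rad -0.3 u -0.3
a 0.20 False 26.12 act a 0.198 r 0.1000 Ftan 1.1 rad 0.4 u -0.3
a 0.10 False 26.57 act a 0.097 r 0.0998 Ftan -0.5 rad 0.1 u -0.2
a 0.00 False 27.02 act a -0.003 r 0.0996 Ftan 0.1 rad -0.2 u -0.7
a -0.08 False 27.43 act a -0.083 r 0.0996 Ftan -0.3 rad 0.7 u -0.5
a -0.14 False 27.77 act a -0.143 r 0.0997 Ftan 0.5 rad -0.4 u 0.1
a -0.18 False 28.07 act a -0.182 r 0.0998 Ftan 0.4 rad 0.1 u -0.5
a -0.21 False 28.38 act a -0.212 r 0.1000 Ftan -0.3 rad 0.3 u -0.1
a -0.24 False 28.68 act a -0.244 r 0.0999 Ftan -0.6 rad 0.4 u 0.5
a -0.27 False 28.98 act a -0.275 r 0.0999 Ftan -0.1 rad -0.4 u 0.0
a -0.30 False 29.27 act a -0.304 r 0.0999 Ftan -0.9 rad -0.0 u 0.0
a -0.33 False 29.57 act a -0.334 r 0.0999 Ftan -0.5 rad -0.6 u 0.0
a -0.36 False 29.88 act a -0.361 r 0.1000 Ftan -1.8 rad 0.2 u -0.2
```

Run:
```python
from desc import *
snap("scene",(190,130,160,120),"s5");snap("top",(190,110,160,120),"t5")
import cv2
a=cv2.imread("pics/s5.png");b=cv2.imread("pics/t5.png")
cv2.imwrite("pics/st5.png",np.hstack([a[100:500,:560],b[100:500,:240+0]])[:, :800])
```

```text
(no output)
```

View pics/st5.png

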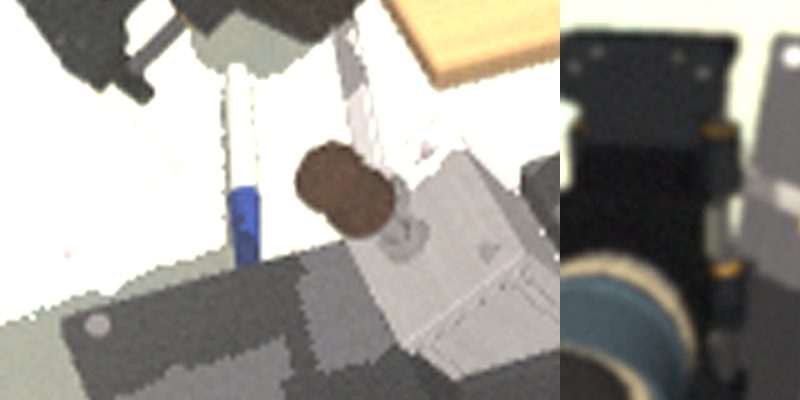

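Run:
```python
from desc import *
S,T=load("scene"),load("top")
for a in(.4,.3,.2,.1,0,-.1,-.2,-.3):
    for r in (.03,.06,.09):pass
    P=np.array([PIV-u*.022+r*(ys*np.cos(a)-xs*np.sin(a)) for r in(.03,.06,.09)])
    print(a,"scene(stack px)",((proj(S,P)-[190,130])*5-[0,100]).round().tolist(),"t crop",((proj(T,P)-[190,110])*5).round().tolist())
import cv2
a=cv2.imread("pics/s5.png")[60:360,220:520];b=cv2.imread("pics/t5.png")[200:500,120:420]
cv2.imwrite("pics/st5b.png",cv2.resize(np.hstack([a,b]),(800,400)))
```

```text
0.4 scene(stack px) [[329.0, 167.0], [285.0, 141.0], [243.0, 117.0]] t crop [[258.0, 346.0], [201.0, 358.0], [144.0, 370.0]]
0.3 scene(stack px) [[333.0, 161.0], [293.0, 130.0], [255.0, 101.0]] t crop [[256.0, 340.0], [198.0, 347.0], [140.0, 354.0]]
0.2 scene(stack px) [[338.0, 156.0], [302.0, 120.0], [268.0, 86.0]] t crop [[256.0, 335.0], [196.0, 336.0], [137.0, 337.0]]
0.1 scene(stack px) [[342.0, 151.0], [312.0, 110.0], [282.0, 71.0]] t crop [[255.0, 329.0], [195.0, 325.0], [136.0, 321.0]]
0 scene(stack px) [[348.0, 147.0], [322.0, 102.0], [297.0, 58.0]] t crop [[256.0, 324.0], [196.0, 314.0], [137.0, 305.0]]
-0.1 scene(stack px) [[353.0, 142.0], [332.0, 94.0], [313.0, 46.0]] t crop [[257.0, 318.0], [198.0, 303.0], [139.0, 288.0]]
-0.2 scene(stack px) [[359.0, 139.0], [344.0, 87.0], [329.0, 36.0]] t crop [[258.0, 313.0], [201.0, 293.0], [143.0, 272.0]]
-0.3 scene(stack px) [[365.0, 136.0], [355.0, 80.0], [346.0, 27.0]] t crop [[261.0, 308.0], [205.0, 283.0], [149.0, 257.0]]
```

View pics/st5b.png

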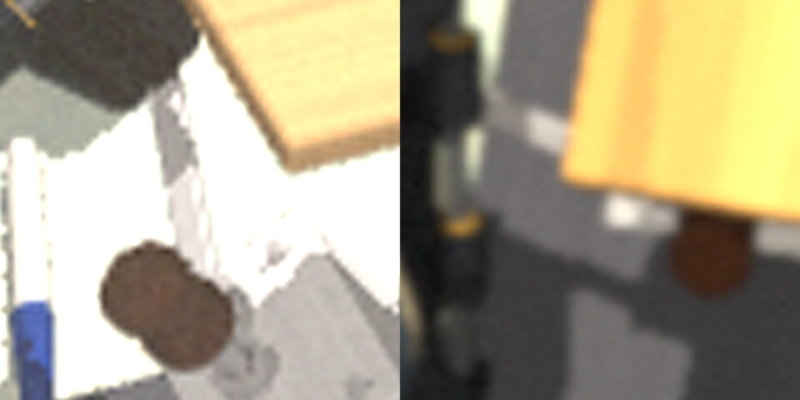

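The lever has swung round (arm at (170,110)–(190,200) in the left crop, so φ≈−0.2 to −0.27), close to the stop. I'll keep pushing until the stop shows in the force.

Run:
```python
from desc import *
for a in np.arange(-.38,-.56,-.02):
    t,f=lev(a,v=.03,thr=25)
    if t or f<-18: break
print(get_obs()["opening"])
```

```text
a -0.38 False 30.27 act a -0.363 r 0.1000 Ftan -6.7 rad -0.6 u 1.9
a -0.40 False 30.57 act a -0.364 r 0.1001 Ftan -8.4 rad -0.5 u 1.7
a -0.42 False 30.88 act a -0.365 r 0.1001 Ftan -11.2 rad -1.6 u 2.5
a -0.44 False 31.18 act a -0.366 r 0.1002 Ftan -14.8 rad -1.3 u 3.3
a -0.46 False 31.48 act a -0.367 r 0.1002 Ftan -16.8 rad -2.6 u 3.4
a -0.48 False 31.77 act a -0.369 r 0.1002 Ftan -20.2 rad -2.1 u 5.4
0.3312176056508865
```

The tool stalled at −0.365 rad while the force rose steadily to 20 N, above the cam's 10 N, which looks like the stop. Backing off, withdrawing and checking, including whether the bottle behind has moved.

Run:
```python
from desc import *
import cv2
lev(-.30,v=.04,thr=None)
move_gripper(1.0);st("open")
o=ori(-ydir(.12))
move_linear(tcp(hpos(-.30)+u*.10),velocity=.1)
move_linear(tcp(hpos(-.30)+u*.10)+np.array([-.12,.10,.05]),velocity=.15)
move_joints([-1.281,0.0,-0.049,1.8,0.024,1.141,0])
print(get_obs()["time_s"],get_obs()["eef_pos"])
out=[]
for n in("scene","top"):
    c=camera(n);np.savez(f"pics/{n}_6.npz",**c);a=load(n)["image"].astype(int);d=np.abs(a-c["image"]).max(2)>40
    nb,l,s,cc=cv2.connectedComponentsWithStats(d.astype(np.uint8))
    print(n,[tuple(s[i]) for i in range(1,nb) if s[i,4]>25])
    x,y=(190,120) if n=="scene" else (200,110)
    out.append(cv2.resize(c["image"][y:y+150,x:x+100,::-1],(400,600),interpolation=cv2.INTER_CUBIC))
cv2.imwrite("pics/f6.png",cv2.convertScaleAbs(np.hstack(out),alpha=1.4,beta=10))
```

```text
a -0.30 False 32.42 act a -0.312 r 0.0999 Ftan 0.2 rad 0.2 u 0.8
open 33.67 act 63.84 F xs 0.33 ys -0.76 u -0.20
37.5333 [0.17157364 0.48888001 0.37689257]
scene [(np.int32(256), np.int32(152), np.int32(6), np.int32(23), np.int32(56)), (np.int32(215), np.int32(166), np.int32(54), np.int32(32), np.int32(734))]
top [(np.int32(209), np.int32(158), np.int32(17), np.int32(14), np.int32(119)), (np.int32(227), np.int32(164), np.int32(12), np.int32(9), np.int32(55)), (np.int32(256), np.int32(181), np.int32(11), np.int32(6), np.int32(44)), (np.int32(224), np.int32(182), np.int32(22), np.int32(16), np.int32(117)), (np.int32(217), np.int32(199), np.int32(8), np.int32(9), np.int32(51))]
```

View pics/f6.png

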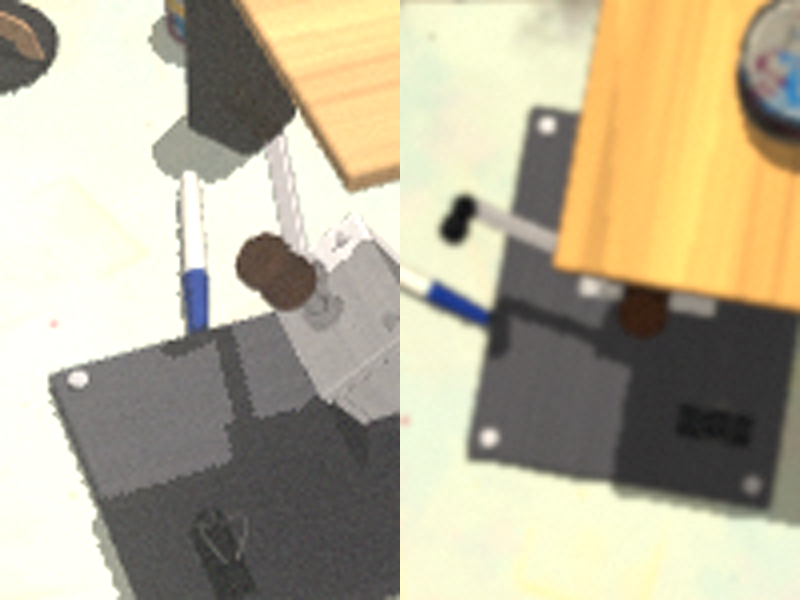

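Only the gauge's own parts differ from the first pictures; tin, clip, marker and bottle are unmoved. The knob is still at the same pixel (259,188). Last, check the lever angle from the handle pixels, about (457,220) in the top crop.

Run:
```python
from desc import *
import cv2
T=load("top");T6=load("top","_6")
def cen(im,x,y,w,h):
    g=im[y:y+h,x:x+w].max(2)<38; print(g.sum()); m=np.argwhere(g).mean(0); return np.array([x+m[1],y+m[0]])
c=cen(T6["image"],207,156,16,17);print(c)
print("read",[200+57/4,110+220/4])
for p in(c,[214.2,165]):
    for n in(0,.006): print(least_squares(lambda v:proj(T,hpos(v[0])+v[1]*(ys*np.cos(v[0])-xs*np.sin(v[0])))[0]-p,[-.2,0]).x)
print("start",least_squares(lambda v:proj(T,hpos(v[0])+v[1]*(ys*np.cos(v[0])-xs*np.sin(v[0])))[0]-crop((85,387),[205,125]),[.8,0]).x)
s2=load("scene","_s3")["image"].astype(int);s6=load("scene","_6")["image"].astype(int)
a=s2[170:205,248:272].astype(np.float32);b=s6[170:205,248:272].astype(np.float32)
print("knob diff",np.abs(a-b).mean())
```

```text
43
[214.1627907  164.65116279]
read [214.25, 165.0]
[-0.26020276 -0.00048497]
[-0.26020276 -0.00048497]
[-0.25191492 -0.00087571]
[-0.25191492 -0.00087571]
start [8.16776533e-01 8.20656536e-05]
knob diff 9.24246
```

```bash
python3 -c "
from rig import *
print(get_obs()['time_s']);hand_in()"
```

```text
37.6333
the job is handed in; nothing more can be done
```

I slid the plunger down to the packing, left it touching, then swung the clamp lever to its stop and handed the job in at 37.6 s of the 66 s allowed.

**Depth:** The force along the slide stayed flat, then rose steadily from about 49 mm below the starting position. I stopped at 54 mm, with the sprung foot about 4–5 mm compressed and short of its 6 mm limit. I then opened the jaws and withdrew along the slide.

**Clamp:** I pushed the lever handle round until it would go no further. The push rose to 20 N, twice what the cam needs, with no more movement.

**Last checks:**
- **Plunger:** the knob was at the same place in the picture after clamping as before.
- **Bystanders:** comparing first and last pictures showed only the gauge's moving parts changed; the tin, clip and marker had not moved.
- **Lever travel:** it measured about 1.07 ± 0.03 rad from a start that should lie between 0 and 0.2, which fits the 1.10 rad stop.

**What disagreed:**
- **Force offset:** while the knob was gripped, the force reading was off by about 2–3 N and jumped near 30 mm, so I judged contact by the steady rise rather than the absolute force.
- **Cam bite:** the 10 N cam bite did not show in readings taken between steps, probably because the lever's friction held it once each step stopped.
- **Knob patch:** a pixel comparison around the knob before and after clamping showed some difference. I put it down to the lever having moved behind it, and did not check further.

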